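# Tidy the spray-painting bench

### The arm

A 6-joint arm with a two-finger parallel gripper is mounted at the origin on the work surface. World frame = base frame: x ahead of the robot, y to its left, z up, the work surface at z = 0. Lengths are in m, angles in rad, forces in N, time in s.
With the tool pointing down it reaches from about 0.275 to 0.775 m from the base axis. Payload 14.6 kg.
Tool frame: the origin (TCP) lies between the finger pads; the fingertips stand 19 mm ahead of it and the grasp point (between the pads) is the TCP; z points along the fingers, y is the line along which they close (so a half turn about z gives the same grasp; the last joint's range is limited). The gripper opens to 85 mm and grips with 20 to 120 N. Pads are 22 mm wide; open, the fingers measure 114 mm over their backs; the gripper's body (76 mm by 85 mm) begins 54 mm behind the grasp point. The pads swing forward as they close: fully open they stand 13 mm farther back than shut.
Start: joints at [1.19, 0.263, -0.048, 1.259, 0, 1.415], TCP at [0.118, 0.512, 0.25] pointing down, gripper open.
Joint ranges: [-2.65, 2.65], [-0.89, 1.7], [-1.18, 1.37], [-2.13, 2.11], [-1.35, 1.29], [-3.14, 3.14]. Speed limits (rad/s): [1.89, 1.89, 2.57, 2.79, 3.14, 3.14].

### API

Orientations are given as a rotation vector (axis times angle).
In Python, from workcell import env gives the robot as it stands.
- The arm moves only by the tool play_rows, never from a script. Its argument "targets" is a list of rows, each a list of 6 numbers: the shift along the tool's x, y, z in m, then the turn, a rotation vector about the tool's x, y, z in rad. In form: [[x, y, z, ax, ay, az], ...]. A call has 1 to 10 rows; each row shifts and turns the commanded pose from where the row before left it, along the tool's axes as they then stand; what a row does not reach is not made up. A row lasts 1/8 s, in which the tool goes at most 62.5 mm and 10.7 degrees, less where a joint would pass 70% of its speed; a pose out of reach is approached as far as the arm can. A call with a gripper value outside its range is refused whole. "grip" is the closure in counts, from 0 (fully open) to 255 (shut), set as the call begins (left out, the last holds). The fingers move at their own pace and stop on an object; "grip_force" is the grip in N (left out, the last holds). Time passes only in rows, so rows that do not move let the fingers close. It gives the time, the measured TCP pose, the force, the opening and the grip force at its end, in the units of the state.
- env.read_state(): the state, without advancing time (a new reading comes with each control period).
- env.get_image(name): name is "scene" or "top"; returns the picture (400x640x3 uint8, red, green, blue); there is no depth.
- env.calibration(name): a dict with "fov_y" (degrees; the focal length in pixels is half the picture's height over the tangent of half this angle, whatever the lens; pixels are square), "cx", "cy" (the principal point, pixels), "R" (3x3) and "t" (3): a world point X has camera coordinates R X + t. Camera axes: x right, y down, z forward; pixel columns grow to the right and rows downward; lengths in m; the calibration is good to about 2 mm. A picture is of the moment at which its call begins. calibration takes no time and is no camera call.
- env.hand_in(): hands the job in; it is judged then, once.
Trained networks look in the newest picture that a camera, given by its name, has taken for a name from the list of things; names that differ only in an ending like _2 or _b are one class to them, and where a whole thing is asked for, a point or a joint stands for the part that bears it (a point fixed in the world has none). Each returns a list of dicts, best first, with "score" (0 to 1); they miss things now and then, are a little off and sometimes report something else, mostly with a low value. They report only what shows in the picture. A call takes as long as a camera call. They do not tell look-alikes from the thing itself.
- env.trace(label, camera): "mask" (400x640 bool, what is visible of it) and "box" ([left, top, right, bottom] in pixels, round what is visible of it).
The state is a dict: "time_s": time; "qpos": joint angles; "dq": joint speeds; "effort": joint torques, N m; "ee_pos": TCP position; "ee_rot": TCP orientation; "contact_force": force on the tool from outside, world axes, zero at the start; "ft_torque": the same for the moment, N m; "grip_width": finger opening in m; "grasp_force": force on a finger pad.
Only numpy, scipy, OpenCV 4.12 (cv2) and the standard library are available. Lean on these libraries where they do the work, as an engineer would, in place of code of your own. Each camera call takes 0.05 s, during which the arm holds its last target. There are 200 camera calls.

### The job

Sort the things on the spray bench: stand the two spray cans upright in the cardboard carton, one in each bay (either way round); stand the paint tin in the shallow metal tray; and put both rolls of tape flat on the wooden spindle, the wide roll at the bottom and the small roll on top of it. Keep the cans and the tin upright and set them down rather than dropping them. Leave the freshly painted pail and the upturned cup where they are.

Things in the scene. Friction and masses are not known exactly. Their poses are not given: they have to be found in the camera images.
- tall_can: Taller spray can, loose, 0.11 to 0.22 kg: white-banded aluminium, 120 mm high in all, 45 mm in diameter. The straight wall, where it is gripped, reaches 90 mm up; above it a shoulder narrows to a 26 mm collar (100 to 108 mm) and a black nozzle 14 mm across. Origin: centre of its underside; z up its axis.
- short_can: Shorter spray can, loose, 0.08 to 0.17 kg: as the tall one but 100 mm high, straight wall up to 70 mm, same 45 mm diameter. Origin: centre of its underside; z up its axis.
- wide_roll: Wide roll of beige masking tape, loose, lying flat: 66 mm outer diameter, 30 mm bore, 25 mm high, about 60 g. Origin: on the bore's axis, at the underside; z along the bore.
- small_roll: Small roll of beige masking tape, loose, lying flat: 50 mm outer diameter, 30 mm bore, 25 mm high, about 40 g. Origin: on the bore's axis, at the underside; z along the bore.
- tin: Small squat paint tin with its lid on, loose, 0.13 to 0.25 kg: steel with a white band, 62 mm in diameter (63 at the band), 50 mm high. Origin: centre of its underside; z up its axis.
- carton: Open cardboard carton, fixed, 78 mm (its x) by 152 mm (its y) outside, 38 mm high, walls and floor 4 mm. One divider across the middle, as high as the walls, makes two equal bays 70 mm by 70 mm inside, centred 37 mm either side of the origin along its y. Origin: centre of the underside, on the bench; z up.
- tray: Shallow square aluminium tray, fixed, 96 mm by 96 mm outside, 14 mm high, walls and floor 4 mm, so 88 mm by 88 mm inside. Origin: centre of the underside, on the bench; z up; x and y along its sides.
- spindle: Wooden tape holder, fixed: a square base 90 mm by 90 mm and 10 mm thick, with one upright dark peg in its middle, 12 mm in diameter, 52 mm tall above the base (its top 62 mm above the bench). Origin: centre of the base's underside, below the peg; z up the peg.
- pail: Bystander: freshly painted white lidded pail, loose, 100 mm in diameter, 95 mm high, with a thin wire handle hanging at one side (it stands out 5 mm). Origin: centre of its underside. Leave it alone.
- cup: Bystander: white plastic cup standing upside down, loose, 72 mm across at the bench, 56 mm at the top, 52 mm high. Origin: centre of its underside. Leave it alone.
Mind the look-alikes: they are no part of the job. Leave any yellow look-alike of the tall_can alone. There is more than one size of the carton; the one meant has the size given above.

How it is judged:
By the outcome, as a careful person would: the job done as asked, in the order asked, and still so for the second after the job is handed in, with the robot touching nothing.
It also fails if it takes over 131 s, if anything falls off the work surface, if the arm or the gripper's body presses on something with over 40 N, if the wrist force passes 120 N, or if a joint passes its speed limit or range.

## Working session

There is one attempt and no reset: what is moved stays moved. The work goes in short steps, Python scripts to look and compute and a tool call to move; the robot and the scene stay as the last step left them, time stands still between calls to the robot, and variables do not carry over. Pictures are saved under pics/ and viewed, at most 14 in all, crops included, and the job is handed in when it is done.

Besides the shell and the picture viewer there is one more tool, called as name([rows], argument=value, ...), one row to a line, values as JSON. play_rows: Moves the arm, as the interface text tells. Its arguments: {"type":"object","properties":{"targets":{"type":"array"},"grip":{"type":"number"},"grip_force":{"type":"number"}},"required":["targets"]}

```bash
mkdir -p pics
python3 - <<'E'
from workcell import env
import cv2,numpy as np
np.set_printoptions(precision=4,suppress=True)
for c in("scene","top"):
    cv2.imwrite(f"pics/{c}0.png",env.get_image(c)[:,:,::-1]); k=env.calibration(c); print(c,k)
    for n in "tall_can short_can wide_roll small_roll tin carton tray spindle pail cup".split():
        print(n,[(round(float(d["score"]),2),[int(v) for v in d["box"]]) for d in env.trace(n,c)])
print(env.read_state())
E
```

```text
scene {'fov_y': 47.27179881589423, 'cx': 331.32371714639964, 'cy': 203.00605311165586, 'R': array([[ 0.8323,  0.554 ,  0.018 ],
       [ 0.3231, -0.4584, -0.8279],
       [-0.4504,  0.6949, -0.5606]]), 't': array([-0.3742, -0.1753,  1.4537])}
tall_can [(0.87, [204, 180, 226, 226]), (0.81, [224, 197, 249, 247])]
short_can [(0.69, [334, 162, 351, 197])]
wide_roll [(0.72, [227, 197, 252, 248]), (0.56, [349, 157, 376, 178])]
small_roll [(0.55, [293, 205, 320, 227])]
tin [(0.94, [354, 125, 375, 144])]
carton [(0.71, [176, 293, 316, 399]), (0.57, [360, 189, 422, 236])]
tray [(0.87, [256, 253, 316, 296])]
spindle [(0.84, [400, 143, 438, 174]), (0.29, [450, 176, 479, 206])]
pail [(0.6, [383, 221, 431, 286]), (0.27, [226, 195, 250, 244])]
cup [(0.97, [446, 178, 477, 203])]
top {'fov_y': 46.742199831458095, 'cx': 323.12528297660174, 'cy': 202.0129590059522, 'R': array([[ 0.0296, -0.9994,  0.0166],
       [-0.9932, -0.0313, -0.1123],
       [ 0.1128, -0.0132, -0.9935]]), 't': array([-0.1174,  0.523 ,  1.4652])}
tall_can [(0.52, [368, 267, 388, 280]), (0.51, [375, 243, 393, 256])]
short_can [(0.
[... 169 characters left out ...]
, 328, 177]), (0.75, [419, 150, 493, 194])]
tray [(0.84, [375, 179, 411, 215]), (0.43, [180, 238, 199, 259])]
spindle [(0.72, [187, 170, 221, 197])]
pail [(0.65, [330, 111, 362, 148])]
cup [(0.78, [230, 121, 251, 143])]
{'time_s': 1.1, 'qpos': array([ 1.1897,  0.2631, -0.0483,  1.2594,  0.    ,  1.4155]), 'dq': array([-0.001 , -0.0009,  0.0009, -0.0007, -0.0006,  0.0002]), 'effort': array([ -0.0005, -63.7441,  38.4773,   0.0008,  -0.0001,   0.    ]), 'ee_pos': array([0.1175, 0.5117, 0.2503]), 'ee_rot': array([-0.3539, -3.1216, -0.    ]), 'contact_force': array([-0.0202, -0.5296,  0.2368]), 'ft_torque': array([-0.0079,  0.0506, -0.0183]), 'grasp_force': 0.0, 'grip_width': 0.08552776897138725}
```

View pics/scene0.png

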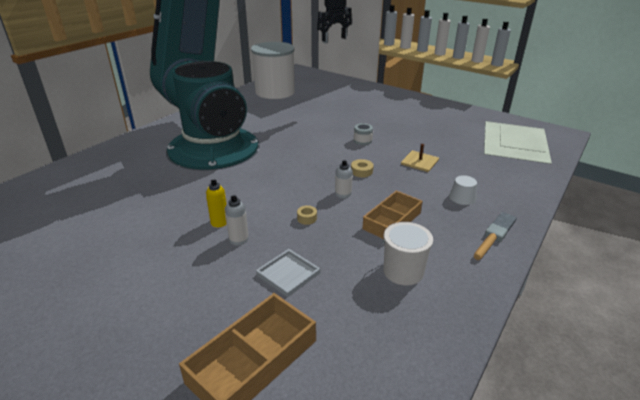

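View pics/top0.png

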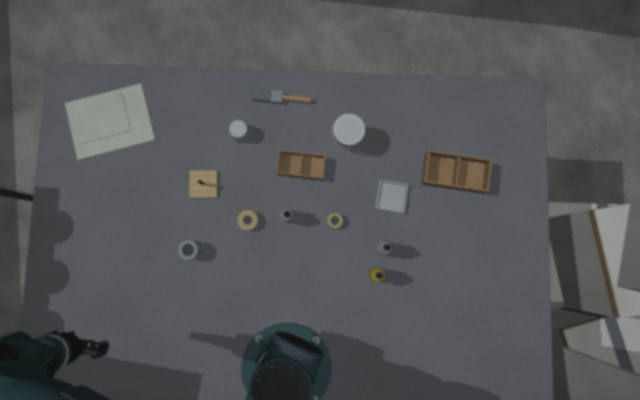

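```bash
cat > h.py <<'E'
from workcell import env
import cv2,numpy as np
from scipy.optimize import minimize
from scipy.spatial.transform import Rotation as Ro
np.set_printoptions(precision=4,suppress=True)
S=6
def proj(c,P):
    k=env.calibration(c); q=P@np.array(k["R"]).T+k["t"]; f=200/np.tan(np.radians(k["fov_y"]/2))
    return q[:,:2]/q[:,2:]*f+[k["cx"],k["cy"]]
a=np.linspace(0,2*np.pi,40,endpoint=False)
def cyl(*zr): return np.vstack([np.c_[r*np.cos(a),r*np.sin(a),0*a+z] for z,r in zr])
def box(x,y,z): return np.array([[i*x/2,j*y/2,k*z] for i in(-1,1) for j in(-1,1) for k in(0,1)])
def can(h,w): return [cyl((0,.0225),(w,.0225),(w+10e-3,.013),(w+18e-3,.013)),cyl((w+18e-3,.007),(h,.007))]
M=dict(tall_can=can(.12,.09),short_can=can(.1,.07),wide_roll=[cyl((0,.033),(.025,.033))],small_roll=[cyl((0,.025),(.025,.025))],
 tin=[cyl((0,.0313),(.05,.0313))],carton=[box(.078,.152,.038)],tray=[box(.096,.096,.014)],
 spindle=[box(.09,.09,.01),cyl((.01,.006),(.062,.006))],pail=[cyl((0,.05),(.095,.05))],cup=[cyl((0,.036),(.052,.028))])
def render(n,c,p,win):
    x0,y0,x1,y1=win; im=np.zeros(((y1-y0)*S,(x1-x0)*S),np.uint8)
    ca,sa=np.cos(p[2]),np.sin(p[2]); R=np.array([[ca,-sa,0],[sa,ca,0],[0,0,1]])
    for pts in M[n]:
        uv=(proj(c,pts@R.T+[p[0],p[1],p[3]])-[x0-.5,y0-.5])*S-.5
        cv2.fillConvexPoly(im,cv2.convexHull(np.round(uv*16).astype(np.int32)),255,shift=4)
    return cv2.resize(im,None,fx=1/S,fy=1/S,interpolation=cv2.INTER_AREA)/255.
def ground(c,uv,z=0):
    k=env.calibration(c); f=200/np.tan(np.radians(k["fov_y"]/2)); R=np.array(k["R"])
    d=R.T@[(uv[0]-k["cx"])/f,(uv[1]-k["cy"])/f,1]; o=-R.T@k["t"]; return (o+d*(z-o[2])/d[2])[:2]
def fit(n,masks,z=0,yaw=False,ign=None,p0=None):
    it=[]
    for c,m in masks.items():
        cs,_=cv2.findContours(m.astype(np.uint8),cv2.RETR_EXTERNAL,cv2.CHAIN_APPROX_NONE)
        m=cv2.drawContours(np.zeros(m.shape,np.uint8),cs,-1,1,-1); ys,xs=np.nonzero(m)
        w=(max(xs.min()-12,0),max(ys.min()-12,0),min(xs.max()+13,640),min(ys.max()+13,400))
        g=1. if ign is None or c not in ign else 1.-ign[c][w[1]:w[3],w[0]:w[2]]
        it.append((c,m[w[1]:w[3],w[0]:w[2]]*g,w,g))
        if p0 is None or c=="top": p0=ground(c,(xs.mean(),ys.mean()),z+.02)
    def cost(v):
        s=0
        for c,m,w,g in it:
            r=render(n,c,[v[0],v[1],v[2]/10 if yaw else 0,z],w)*g; s+=1-np.minimum(r,m).sum()/np.maximum(r,m).sum()
        return s/len(it)
    best=None
    for y in (np.arange(0,(3.1 if n=="carton" else 1.5),.4) if yaw else [0]):
        x=np.r_[p0[:2],[10*y] if yaw else []]; sim=np.vstack([x]+[x+.01*e*(1 if i<2 else 200) for i,e in enumerate(np.eye(len(x)))])
        o=minimize(cost,x,method="Nelder-Mead",options=dict(initial_simplex=sim,xatol=1e-4,fatol=1e-5))
        if best is None or o.fun<best.fun: best=o
    v=best.x; return np.r_[v[:2],v[2]/10 if yaw else 0],best.fun
def rows(x,y,z,yaw=None,st=None):
    "shift in tool axes from measured pose to world target, tool pointing down with y-axis (closing) heading yaw; and the turn"
    s=env.read_state() if st is None else st; R=Ro.from_rotvec(s["ee_rot"]).as_matrix(); d=R.T@(np.array([x,y,z])-s["ee_pos"])
    cur=np.arctan2(R[1,1],R[0,1]); t=0
    if yaw is not None: t=-((yaw-cur+np.pi/2)%np.pi-np.pi/2)
    return d,cur,t
E
cat > m.py <<'E'
from h import *
pick=dict(tall_can=((224,197),(375,243)),carton=((360,189),(276,147)),wide_roll=((349,157),(238,212)),spindle=((400,143),(187,170)),tray=((256,253),(375,179)),pail=((383,221),(330,111)))
T={}
for i,c in enumerate(("scene","top")):
    env.get_image(c)
    for n in M:
        ds=env.trace(n,c)
        if n in pick: ds=[d for d in ds if abs(d["box"][0]-pick[n][i][0])+abs(d["box"][1]-pick[n][i][1])<10]
        if ds: T.setdefault(n,{})[c]=ds[0]["mask"]
for n in M:
    t=T.get(n,{}); ign=T["pail"] if n=="carton" else None; y=n in("carton","tray","spindle"); 
    p,f=fit(n,t,0,y,ign); print(n,p,"loss %.3f r %.3f"%(f,np.hypot(*p[:2])),[ (c,*fit(n,{c:t[c]},0,y,ign)) for c in t])
E
time python3 m.py
```

```text
tall_can [ 0.3852 -0.2976  0.    ] loss 0.082 r 0.487 [('scene', array([ 0.3855, -0.2969,  0.    ]), np.float64(0.06297856130029)), ('top', array([ 0.3844, -0.2987,  0.    ]), np.float64(0.07190580598380625))]
short_can [0.4792 0.0109 0.    ] loss 0.084 r 0.479 [('scene', array([0.4785, 0.0138, 0.    ]), np.float64(0.06103652394684911)), ('top', array([0.4783, 0.0098, 0.    ]), np.float64(0.05514992698685761))]
wide_roll [0.4617 0.1405 0.    ] loss 0.088 r 0.483 [('scene', array([0.4624, 0.1421, 0.    ]), np.float64(0.08079861915086206)), ('top', array([0.4602, 0.1393, 0.    ]), np.float64(0.06608329956521275))]
small_roll [ 0.4689 -0.141   0.    ] loss 0.702 r 0.490 [('scene', array([ 0.3536, -0.2679,  0.    ]), np.float64(0.5811904973752113)), ('top', array([ 0.4689, -0.141 ,  0.    ]), np.float64(0.40374950922654096))]
tin [0.3608 0.3197 0.    ] loss 0.073 r 0.482 [('scene', array([0.36  , 0.3218, 0.    ]), np.float64(0.08219775860359024)), ('top', array([0.3607, 0.3196, 0.    ]), np.float64(0.06082826596717128))]Traceback (most recent call last):
  File "m.py", line 12, in <modul
[... 320 characters left out ...]
rgs, callback, bounds=bounds,
                               **options)
    fxr = func(xr)
    fx = function(np.copy(x), *(wrapper_args + args))
  File "h.py", line 39, in cost
    r=render(n,c,[v[0],v[1],v[2]/10 if yaw else 0,z],w)*g; s+=1-np.minimum(r,m).sum()/np.maximum(r,m).sum()
      ~~~~~~^^^^^^^^^^^^^^^^^^^^^^^^^^^^^^^^^^^^^^^^^^^
  File "h.py", line 21, in render
    uv=(proj(c,pts@R.T+[p[0],p[1],p[3]])-[x0-.5,y0-.5])*S-.5
        ~~~~^^^^^^^^^^^^^^^^^^^^^^^^^^^^
  File "h.py", line 8, in proj
    k=env.calibration(c); q=P@np.array(k["R"]).T+k["t"]; f=200/np.tan(np.radians(k["fov_y"]/2))
ValueError: time passes only in moves, steps and waits

real	0m2.880s
user	0m1.387s
sys	0m0.115s
```

```bash
sed -i 's/env\.calibration(c)/K[c]/; s/^S=6/S=6\nK={c:env.calibration(c) for c in("scene","top")}/' h.py
sed -i 's/pick=dict(/pick=dict(small_roll=((293,205),(327,213)),/' m.py
python3 m.py
```

```text
tall_can [ 0.3855 -0.2973  0.    ] loss 0.058 r 0.487 [('scene', array([ 0.3857, -0.2969,  0.    ]), np.float64(0.03973473428906982)), ('top', array([ 0.3849, -0.2979,  0.    ]), np.float64(0.06845817937520993))]
short_can [0.4796 0.0109 0.    ] loss 0.092 r 0.480 [('scene', array([0.4797, 0.0115, 0.    ]), np.float64(0.07105738425237162)), ('top', array([0.4791, 0.01  , 0.    ]), np.float64(0.1043291651190622))]
wide_roll [0.4617 0.1407 0.    ] loss 0.120 r 0.483 [('scene', array([0.4617, 0.1427, 0.    ]), np.float64(0.1581811279368962)), ('top', array([0.4614, 0.1403, 0.    ]), np.float64(0.07215161896342137))]
small_roll [ 0.4681 -0.1419  0.    ] loss 0.164 r 0.489 [('scene', array([ 0.4673, -0.1388,  0.    ]), np.float64(0.18497361831514914)), ('top', array([ 0.4675, -0.1421,  0.    ]), np.float64(0.12603842417273026))]
tin [0.3604 0.3189 0.    ] loss 0.092 r 0.481 [('scene', array([0.3598, 0.3218, 0.    ]), np.float64(0.08339451908003104)), ('top', array([0.3594, 0.3175, 0.    ]), np.float64(0.08473578087880052))]
carton [ 0.6467 -0.0253 -0.0903] loss 0.045 r 0.647 [('scene', ar
[... 267 characters left out ...]
862057)), ('top', array([ 0.5541, -0.3265, -0.1498]), np.float64(0.04462445848802554))]
spindle [0.5776 0.2932 1.607 ] loss 0.063 r 0.648 [('scene', array([0.5774, 0.2963, 1.6414]), np.float64(0.07031265968536449)), ('top', array([0.5776, 0.2931, 0.0366]), np.float64(0.03432597753010003))]
pail [ 0.7532 -0.1735  0.    ] loss 0.098 r 0.773 [('scene', array([ 0.7507, -0.1687,  0.    ]), np.float64(0.09152579930801674)), ('top', array([ 0.7539, -0.1745,  0.    ]), np.float64(0.09089402993905693))]
cup [0.7543 0.182  0.    ] loss 0.073 r 0.776 [('scene', array([0.7548, 0.1851, 0.    ]), np.float64(0.062469358944825415)), ('top', array([0.7533, 0.1809, 0.    ]), np.float64(0.036346076612671974))]
```

play_rows([
  [-0.0376,-0.0285,0,0,0,0],
  [-0.0376,-0.0285,0,0,0,0],
  [-0.0376,-0.0285,0,0,0,0],
  [-0.0376,-0.0285,0,0,0,0],
  [-0.0376,-0.0285,0,0,0,0],
  [-0.0376,-0.0285,0,0,0,0],
  [-0.0376,-0.0285,0,0,0,0],
  [-0.0376,-0.0285,0,0,0,0],
  [-0.0376,-0.0285,0,0,0,0],
  [-0.0376,-0.0285,0,0,0,0],
], grip=0, grip_force=40)

```text
time_s: 4.55
ee_pos: [0.4211, 0.1483, 0.2504]
ee_rot: [0.354, 3.121, 0.0]
contact_force: [0.5, 1.6, 0.1]
grip_width: 0.0854
grasp_force: 0.0
```

play_rows([
  [-0.0066,-0.0443,0,0,0,0],
  [-0.0066,-0.0443,0,0,0,0],
  [-0.0066,-0.0443,0,0,0,0],
  [-0.0066,-0.0443,0,0,0,0],
  [-0.0066,-0.0443,0,0,0,0],
  [-0.0066,-0.0443,0,0,0,0],
  [-0.0066,-0.0443,0,0,0,0],
  [-0.0066,-0.0443,0,0,0,0],
  [-0.0066,-0.0443,0,0,0,0],
  [-0.0066,-0.0443,0,0,0,0],
])

```text
time_s: 5.8
ee_pos: [0.385, -0.2984, 0.2504]
ee_rot: [0.354, 3.121, -0.0]
contact_force: [0.7, 0.3, -0.1]
grip_width: 0.0856
grasp_force: 0.0
```

```bash
python3 -c "
from h import *
print(rows(.3855,-.2973,.072),env.read_state()['ee_pos'],env.read_state()['qpos'])"
```

```text
(array([-0.0002,  0.0012,  0.1784]), np.float64(1.3447405332392883), 0) [ 0.385  -0.2984  0.2504] [-0.8268  0.1978 -0.1369  1.2357  0.     -0.6008]
```

play_rows([
  [0,0.0012,0.04,0,0,0],
  [0,0,0.04,0,0,0],
  [0,0,0.04,0,0,0],
  [0,0,0.03,0,0,0],
  [0,0,0.02,0,0,0],
  [0,0,0.008,0,0,0],
  [0,0,0,0,0,0],
])

```text
time_s: 6.68
ee_pos: [0.3856, -0.2956, 0.0724]
ee_rot: [-0.354, -3.121, -0.0]
contact_force: [-0.8, 0.3, 0.1]
grip_width: 0.0853
grasp_force: 0.0
```

play_rows([
  [0,0,0,0,0,0],
  [0,0,0,0,0,0],
  [0,0,0,0,0,0],
  [0,0,0,0,0,0],
  [0,0,0,0,0,0],
  [0,0,0,0,0,0],
  [0,0,0,0,0,0],
], grip=255, grip_force=40)

```text
time_s: 7.55
ee_pos: [0.3859, -0.296, 0.073]
ee_rot: [0.354, 3.121, -0.001]
contact_force: [-1.0, 0.2, 6.1]
grip_width: 0.0444
grasp_force: 40.0
```

play_rows([
  [0,0,-0.02,0,0,0],
  [0,0,-0.04,0,0,0],
  [0,0,-0.06,0,0,0],
  [0,0,-0.055,0,0,0],
])

```text
time_s: 8.05
ee_pos: [0.3853, -0.2954, 0.2495]
ee_rot: [0.354, 3.121, -0.0]
contact_force: [1.2, -1.8, -2.8]
grip_width: 0.0441
grasp_force: 41.6
```

```bash
python3 -c "
from h import *
cv2.imwrite('pics/s1.png',cv2.resize(env.get_image('scene')[100:300,130:450,::-1],None,fx=2,fy=2))
print(rows(.6434,-.0621,.085),env.read_state()['ee_pos'],env.read_state()['qpos'])"
```

```text
(array([-0.1967,  0.2868,  0.1708]), np.float64(1.3450757491062695), 0) [ 0.3866 -0.2966  0.2558] [-0.8219  0.191  -0.1311  1.2406 -0.     -0.5962]
```

View pics/s1.png

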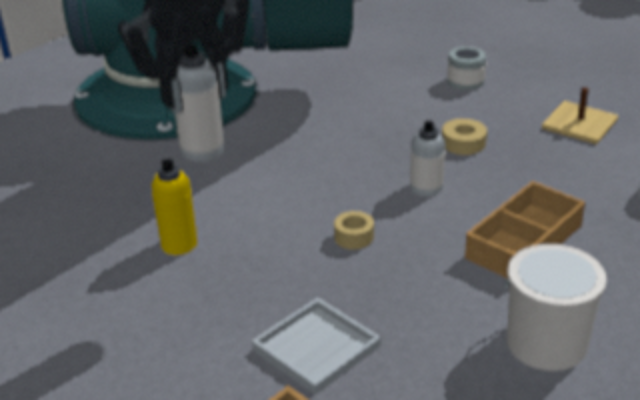

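play_rows([
  [-0.0246,0.0359,0,0,0,0],
  [-0.0246,0.0359,0,0,0,0],
  [-0.0246,0.0359,0,0,0,0],
  [-0.0246,0.0359,0,0,0,0],
  [-0.0246,0.0359,0,0,0,0],
  [-0.0246,0.0359,0,0,0,0],
  [-0.0246,0.0359,0,0,0,0],
  [-0.0246,0.0359,0,0,0,0],
  [0,0,0,0,0,0],
  [0,0,0,0,0,0],
])

```text
time_s: 9.35
ee_pos: [0.6414, -0.0599, 0.2471]
ee_rot: [-0.353, -3.121, 0.0]
contact_force: [1.0, -0.6, -3.0]
grip_width: 0.0434
grasp_force: 41.8
```

```bash
python3 -c "
from h import *
print(rows(.6434,-.0621,.079),env.read_state()['ee_pos'],env.read_state()['contact_force'])"
```

```text
(array([-0.0025, -0.0017,  0.1681]), np.float64(1.3452892082411638), 0) [ 0.6414 -0.0599  0.2471] [ 1.0186 -0.5564 -2.9926]
```

play_rows([
  [-0.0025,-0.0017,0.04,0,0,0],
  [0,0,0.04,0,0,0],
  [0,0,0.04,0,0,0],
  [0,0,0.03,0,0,0],
  [0,0,0.014,0,0,0],
  [0,0,0.003,0,0,0],
  [0,0,0.001,0,0,0],
  [0,0,0.001,0,0,0],
  [0,0,0,0,0,0],
])

```text
time_s: 10.48
ee_pos: [0.644, -0.062, 0.0788]
ee_rot: [0.354, 3.121, -0.0]
contact_force: [-0.2, -0.5, -3.0]
grip_width: 0.0443
grasp_force: 41.8
```

play_rows([
  [0,0,0.001,0,0,0],
  [0,0,0.0005,0,0,0],
  [0,0,0,0,0,0],
])

```text
time_s: 10.85
ee_pos: [0.6439, -0.062, 0.077]
ee_rot: [0.354, 3.121, -0.0]
contact_force: [-0.7, -0.9, 1.6]
grip_width: 0.0442
grasp_force: 42.2
```

play_rows([
  [0,0,0.0005,0,0,0],
  [0,0,0.0005,0,0,0],
  [0,0,0,0,0,0],
])

```text
time_s: 11.22
ee_pos: [0.644, -0.0621, 0.077]
ee_rot: [0.354, 3.12, -0.0]
contact_force: [-5.5, 0.1, 14.4]
grip_width: 0.0443
grasp_force: 43.4
```

play_rows([
  [0,0,0,0,0,0],
  [0,0,0,0,0,0],
  [0,0,0,0,0,0],
  [0,0,0,0,0,0],
  [0,0,0,0,0,0],
], grip=0)

```text
time_s: 11.85
ee_pos: [0.6438, -0.062, 0.0757]
ee_rot: [-0.354, -3.122, -0.0]
contact_force: [-0.4, -0.2, -0.4]
grip_width: 0.0852
grasp_force: 0.0
```

play_rows([
  [0,0,-0.03,0,0,0],
  [0,0,-0.05,0,0,0],
  [0,0,-0.045,0,0,0.18],
  [0,0,-0.045,0,0,0.18],
  [0,0,0,0,0,0.18],
  [0,0,0,0,0,0.18],
  [0,0,0,0,0,0.18],
  [0,0,0,0,0,0.18],
  [0,0,0,0,0,0.18],
  [0,0,0,0,0,0.175],
])

```text
time_s: 13.1
ee_pos: [0.6437, -0.062, 0.2457]
ee_rot: [-2.325, -2.112, 0.0]
contact_force: [-0.2, 0.6, -0.1]
grip_width: 0.0857
grasp_force: 0.0
```

```bash
python3 -c "
from h import *
print(rows(.4795,.0109,.059,-.09),env.read_state()['ee_pos'],env.read_state()['qpos'])"
```

```text
(array([ 0.0568, -0.1705,  0.1868]), np.float64(-0.09586621759010337), np.float64(-0.0058662175901034175)) [ 0.6437 -0.062   0.2457] [-0.2219  0.4813  0.2821  1.3716 -0.      1.4448]
```

play_rows([
  [0.0142,-0.0426,0,0,0,0],
  [0.0142,-0.0426,0,0,0,0],
  [0.0142,-0.0426,0,0,0,0],
  [0.0142,-0.0427,0,0,0,0],
  [0,0,0.04,0,0,0],
  [0,0,0.05,0,0,0],
  [0,0,0.05,0,0,0],
  [0,0,0.03,0,0,0],
  [0,0,0.0165,0,0,0],
  [0,0,0,0,0,0],
])

```text
time_s: 14.35
ee_pos: [0.4784, 0.01, 0.0586]
ee_rot: [-2.318, -2.118, 0.002]
contact_force: [-0.4, 0.5, 0.5]
grip_width: 0.0858
grasp_force: 0.0
```

play_rows([
  [0,0,0,0,0,0],
  [0,0,0,0,0,0],
  [0,0,0,0,0,0],
  [0,0,0,0,0,0],
  [0,0,0,0,0,0],
  [0,0,0,0,0,0],
  [0,0,0,0,0,0],
], grip=255, grip_force=40)

```text
time_s: 15.22
ee_pos: [0.4796, 0.0098, 0.0602]
ee_rot: [2.318, 2.118, 0.002]
contact_force: [0.1, -1.7, 8.8]
grip_width: 0.0441
grasp_force: 39.4
```

play_rows([
  [0,0,-0.02,0,0,0],
  [0,0,-0.04,0,0,0],
  [0,0,-0.06,0,0,0],
  [0,0,-0.06,0,0,0],
  [0,0,0,0,0,0],
])

```text
time_s: 15.85
ee_pos: [0.4807, 0.0097, 0.2435]
ee_rot: [2.315, 2.116, 0.007]
contact_force: [0.3, -0.1, -2.4]
grip_width: 0.0437
grasp_force: 41.6
```

```bash
python3 -c "
from h import *
print(rows(.650,.0116,.066,-.09),env.read_state()['ee_pos'],env.read_state()['contact_force'])
cv2.imwrite('pics/s2.png',cv2.resize(env.get_image('scene')[100:300,230:550,::-1],None,fx=2,fy=2))
env.get_image('scene')
for d in env.trace('tall_can','scene'): print(d['score'],d['box'],fit('tall_can',{'scene':d['mask']},.004))"
```

```text
(array([0.0172, 0.1672, 0.1787]), np.float64(-0.08994124486068038), np.float64(5.875513931963283e-05)) [0.4807 0.0097 0.2435] [ 0.2631 -0.1497 -2.3683]
0.85 [373.4, 187.2, 400.3, 228.4] (array([ 0.6364, -0.0464,  0.    ]), np.float64(0.18559534240147846))
```

View pics/s2.png

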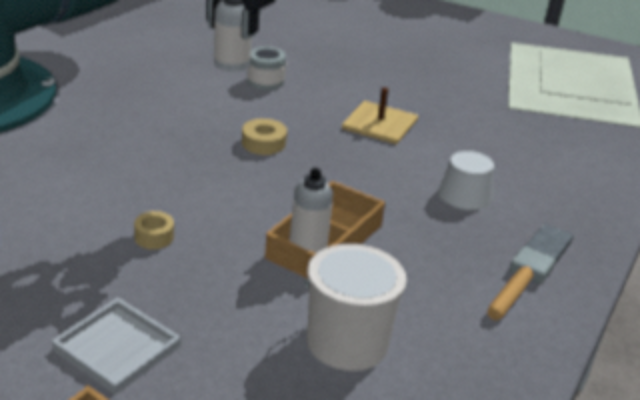

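play_rows([
  [0.0043,0.0418,0,0,0,0],
  [0.0043,0.0418,0,0,0,0],
  [0.0043,0.0418,0,0,0,0],
  [0.0043,0.0418,0,0,0,0],
  [0,0,0,0,0,0],
  [0,0,0,0,0,0],
])

```text
time_s: 16.75
ee_pos: [0.6464, 0.0121, 0.2379]
ee_rot: [-2.318, -2.118, 0.003]
contact_force: [-0.4, 0.6, -1.2]
grip_width: 0.0441
grasp_force: 41.8
```

```bash
python3 -c "
from h import *
print(rows(.650,.0116,.0662,-.09),env.read_state()['ee_pos'],env.read_state()['contact_force'])"
```

```text
(array([-0.0001,  0.0041,  0.1717]), np.float64(-0.08993715836956638), np.float64(6.284163043357438e-05)) [0.6464 0.0121 0.2379] [-0.4398  0.5716 -1.2127]
```

play_rows([
  [0,0.0041,0.04,0,0,0],
  [0,0,0.045,0,0,0],
  [0,0,0.04,0,0,0],
  [0,0,0.03,0,0,0],
  [0,0,0.012,0,0,0],
  [0,0,0.003,0,0,0],
  [0,0,0.001,0,0,0],
  [0,0,0.001,0,0,0],
  [0,0,0,0,0,0],
])

```text
time_s: 17.88
ee_pos: [0.6514, 0.0116, 0.0678]
ee_rot: [2.319, 2.119, 0.001]
contact_force: [-1.2, 0.4, -0.6]
grip_width: 0.0437
grasp_force: 41.8
```

play_rows([
  [0,0,0.0005,0,0,0],
  [0,0,0.0005,0,0,0],
  [0,0,0,0,0,0],
])

```text
time_s: 18.25
ee_pos: [0.6512, 0.0116, 0.0662]
ee_rot: [-2.319, -2.119, 0.0]
contact_force: [0.1, 0.4, -1.3]
grip_width: 0.0439
grasp_force: 41.8
```

play_rows([
  [0,0,0.0005,0,0,0],
  [0,0,0.0005,0,0,0],
  [0,0,0.0005,0,0,0],
  [0,0,0,0,0,0],
])

```text
time_s: 18.75
ee_pos: [0.6512, 0.0116, 0.0647]
ee_rot: [-2.319, -2.119, 0.0]
contact_force: [0.4, 0.4, -1.0]
grip_width: 0.0436
grasp_force: 41.8
```

play_rows([
  [0,0,0.0005,0,0,0],
  [0,0,0.0005,0,0,0],
  [0,0,0,0,0,0],
])

```text
time_s: 19.12
ee_pos: [0.6513, 0.0116, 0.0642]
ee_rot: [2.319, 2.119, 0.0]
contact_force: [-1.6, -0.2, 4.7]
grip_width: 0.0438
grasp_force: 42.3
```

play_rows([
  [0,0,0,0,0,0],
  [0,0,0,0,0,0],
  [0,0,0,0,0,0],
  [0,0,0,0,0,0],
  [0,0,0,0,0,0],
], grip=0)

```text
time_s: 19.75
ee_pos: [0.6512, 0.0116, 0.0637]
ee_rot: [-2.319, -2.119, 0.0]
contact_force: [0.2, 0.0, 0.5]
grip_width: 0.0853
grasp_force: 0.0
```

play_rows([
  [0,0,-0.03,0,0,0],
  [0,0,-0.05,0,0,0],
  [0,0,-0.05,0,0,0],
  [0,0,-0.05,0,0,0],
  [0,0,0,0,0,0],
])

```text
time_s: 20.38
ee_pos: [0.6525, 0.0115, 0.2476]
ee_rot: [2.316, 2.116, 0.006]
contact_force: [-0.2, 0.0, -0.8]
grip_width: 0.0855
grasp_force: 0.0
```

```bash
python3 -c "
from h import *
print(rows(.3603,.3193,.033),env.read_state()['ee_pos'],env.read_state()['qpos'])"
```

```text
(array([ 0.2803, -0.32  ,  0.2125]), np.float64(-0.08998584121124302), 0) [0.6525 0.0115 0.2476] [-0.1071  0.4876  0.2977  1.3747 -0.      1.5537]
```

play_rows([
  [0.0311,-0.0355,0,0,0,0],
  [0.0311,-0.0355,0,0,0,0],
  [0.0311,-0.0355,0,0,0,0],
  [0.0311,-0.0355,0,0,0,0],
  [0.0311,-0.0355,0,0,0,0],
  [0.0311,-0.0355,0,0,0,0],
  [0.0311,-0.0355,0,0,0,0],
  [0.0311,-0.0355,0,0,0,0],
  [0.0311,-0.0355,0,0,0,0],
  [0,0,0,0,0,0],
])

```text
time_s: 21.62
ee_pos: [0.356, 0.3205, 0.2431]
ee_rot: [-2.315, -2.123, 0.002]
contact_force: [0.6, -0.0, 0.4]
grip_width: 0.0851
grasp_force: 0.0
```

```bash
python3 -c "
from h import *
print(rows(.3603,.3193,.035),env.read_state()['ee_pos'],env.read_state()['qpos'])"
```

```text
(array([-0.0007,  0.0047,  0.2081]), np.float64(-0.08640196571712763), 0) [0.356  0.3205 0.2431] [ 0.5624  0.1875 -0.1704  1.214   0.0003  2.2196]
```

play_rows([
  [0,0.003,0.04,0,0,0],
  [0,0,0.05,0,0,0],
  [0,0,0.05,0,0,0],
  [0,0,0.04,0,0,0],
  [0,0,0.02,0,0,0],
  [0,0,0.008,0,0,0],
  [0,0,0,0,0,0],
])

```text
time_s: 22.5
ee_pos: [0.3613, 0.3185, 0.0357]
ee_rot: [-2.32, -2.119, 0.001]
contact_force: [-0.6, -0.1, 0.7]
grip_width: 0.0854
grasp_force: 0.0
```

play_rows([
  [0,0,0,0,0,0],
  [0,0,0,0,0,0],
  [0,0,0,0,0,0],
  [0,0,0,0,0,0],
  [0,0,0,0,0,0],
  [0,0,0,0,0,0],
], grip=255, grip_force=40)

```text
time_s: 23.25
ee_pos: [0.3616, 0.3191, 0.0368]
ee_rot: [2.319, 2.119, 0.003]
contact_force: [-0.6, -1.9, 8.6]
grip_width: 0.0609
grasp_force: 41.8
```

play_rows([
  [0,0,-0.02,0,0,0],
  [0,0,-0.04,0,0,0],
  [0,0,-0.06,0,0,0],
  [0,0,-0.06,0,0,0],
  [0,0,0,0,0,0],
])

```text
time_s: 23.88
ee_pos: [0.3626, 0.3198, 0.2202]
ee_rot: [2.318, 2.118, 0.012]
contact_force: [-0.1, -0.2, -2.5]
grip_width: 0.0608
grasp_force: 45.1
```

```bash
python3 -c "
from h import *
print(rows(.43,.0,.215),env.read_state()['ee_pos'],env.read_state()['qpos'])
print(rows(.5546,-.3256,.215,st=dict(env.read_state(),ee_pos=np.array([.43,0,.215]))))"
```

```text
(array([-0.3125,  0.0957,  0.0044]), np.float64(-0.08984847059109365), 0) [0.3626 0.3198 0.2202] [ 0.554   0.1992 -0.2185  1.1455 -0.      2.2146]
(array([-0.3131,  0.1533, -0.0005]), np.float64(-0.08984847059109365), 0)
```

play_rows([
  [-0.0446,0.0137,0,0,0,0],
  [-0.0446,0.0137,0,0,0,0],
  [-0.0446,0.0137,0,0,0,0],
  [-0.0446,0.0137,0,0,0,0],
  [-0.0446,0.0137,0,0,0,0],
  [-0.0446,0.0137,0,0,0,0],
  [-0.0446,0.0137,0,0,0,0],
])

```text
time_s: 24.75
ee_pos: [0.4283, -0.0022, 0.2154]
ee_rot: [-2.319, -2.119, 0.0]
contact_force: [1.1, 0.7, -2.8]
grip_width: 0.0606
grasp_force: 45.0
```

play_rows([
  [-0.0391,0.0192,0,0,0,0],
  [-0.0391,0.0192,0,0,0,0],
  [-0.0391,0.0192,0,0,0,0],
  [-0.0391,0.0192,0,0,0,0],
  [-0.0391,0.0192,0,0,0,0],
  [-0.0391,0.0192,0,0,0,0],
  [-0.0391,0.0192,0,0,0,0],
  [-0.0391,0.0192,0,0,0,0],
  [0,0,0,0,0,0],
  [0,0,0,0,0,0],
])

```text
time_s: 26.0
ee_pos: [0.5531, -0.3256, 0.2151]
ee_rot: [-2.318, -2.118, 0.0]
contact_force: [-0.1, 0.4, -1.3]
grip_width: 0.0606
grasp_force: 44.8
```

```bash
python3 -c "
from h import *
print(rows(.5546,-.3256,.043),env.read_state()['ee_pos'],env.read_state()['contact_force'])"
```

```text
(array([-0.    ,  0.0017,  0.1721]), np.float64(-0.09007934420688243), 0) [ 0.5531 -0.3256  0.2151] [-0.1     0.3727 -1.3167]
```

play_rows([
  [0,0.0017,0.04,0,0,0],
  [0,0,0.045,0,0,0],
  [0,0,0.04,0,0,0],
  [0,0,0.03,0,0,0],
  [0,0,0.013,0,0,0],
  [0,0,0.003,0,0,0],
  [0,0,0.001,0,0,0],
  [0,0,0.001,0,0,0],
  [0,0,0,0,0,0],
])

```text
time_s: 27.12
ee_pos: [0.5554, -0.3264, 0.0433]
ee_rot: [2.319, 2.119, 0.0]
contact_force: [0.4, 0.8, -2.8]
grip_width: 0.0605
grasp_force: 45.0
```

play_rows([
  [0,0,0.0005,0,0,0],
  [0,0,0.0005,0,0,0],
  [0,0,0.0005,0,0,0],
  [0,0,0,0,0,0],
])

```text
time_s: 27.62
ee_pos: [0.5551, -0.3262, 0.0412]
ee_rot: [-2.319, -2.119, 0.0]
contact_force: [0.7, -0.1, -2.7]
grip_width: 0.0612
grasp_force: 45.0
```

play_rows([
  [0,0,0.0005,0,0,0],
  [0,0,0.0005,0,0,0],
  [0,0,0,0,0,0],
])

```text
time_s: 28.0
ee_pos: [0.5552, -0.3262, 0.0408]
ee_rot: [2.319, 2.119, -0.0]
contact_force: [-2.5, 0.8, 6.3]
grip_width: 0.061
grasp_force: 45.9
```

play_rows([
  [0,0,0.0005,0,0,0],
  [0,0,0,0,0,0],
])

```text
time_s: 28.25
ee_pos: [0.5552, -0.3262, 0.0408]
ee_rot: [2.319, 2.119, 0.0]
contact_force: [-3.8, 1.9, 12.4]
grip_width: 0.0608
grasp_force: 46.4
```

play_rows([
  [0,0,0,0,0,0],
  [0,0,0,0,0,0],
  [0,0,0,0,0,0],
  [0,0,0,0,0,0],
], grip=0)

```text
time_s: 28.75
ee_pos: [0.5552, -0.3262, 0.0397]
ee_rot: [-2.319, -2.119, -0.0]
contact_force: [0.0, -0.5, 0.5]
grip_width: 0.086
grasp_force: 0.0
```

play_rows([
  [0,0,-0.03,0,0,0],
  [0,0,-0.05,0,0,0],
  [0,0,-0.06,0,0,0],
  [0,0,-0.06,0,0,0],
  [0,0,0,0,0,0],
  [0,0,0,0,0,0],
])

```text
time_s: 29.5
ee_pos: [0.5551, -0.3261, 0.2393]
ee_rot: [-2.319, -2.119, 0.0]
contact_force: [-0.0, 0.9, -0.6]
grip_width: 0.0855
grasp_force: 0.0
```

```bash
python3 -c "
from h import *
print(rows(.4617,.141,.02),env.read_state()['ee_pos'],env.read_state()['qpos'])"
```

```text
(array([ 0.4568, -0.1349,  0.2194]), np.float64(-0.08998139528664219), 0) [ 0.5551 -0.3261  0.2393] [-0.6577  0.4769  0.2571  1.3514 -0.      1.0031]
```

play_rows([
  [0.0457,-0.0135,0,0,0,0],
  [0.0457,-0.0135,0,0,0,0],
  [0.0457,-0.0135,0,0,0,0],
  [0.0457,-0.0135,0,0,0,0],
  [0.0457,-0.0135,0,0,0,0],
  [0.0457,-0.0135,0,0,0,0],
  [0.0457,-0.0135,0,0,0,0],
  [0.0457,-0.0135,0,0,0,0],
  [0.0457,-0.0135,0,0,0,0],
  [0.0455,-0.0134,0,0,0,0],
])

```text
time_s: 30.75
ee_pos: [0.4606, 0.1422, 0.2384]
ee_rot: [-2.318, -2.118, 0.003]
contact_force: [0.7, -0.2, 0.1]
grip_width: 0.0855
grasp_force: 0.0
```

play_rows([
  [0,0,0.03,0,0,0],
  [0,0,0.05,0,0,0],
  [0,0,0.04,0,0,0],
  [0,0,0,0,0,0],
])

```text
time_s: 31.25
ee_pos: [0.4593, 0.1406, 0.117]
ee_rot: [-2.316, -2.117, 0.009]
contact_force: [-0.4, -0.4, -0.2]
grip_width: 0.0853
grasp_force: 0.0
```

```bash
python3 -c "
from h import *
print(rows(.4617,.141,.02),env.read_state()['ee_pos'],env.read_state()['qpos'])"
```

```text
(array([0.0008, 0.003 , 0.097 ]), np.float64(-0.08999779177840443), 0) [0.4593 0.1406 0.117 ] [ 0.1271  0.2765 -0.4134  0.8876  0.      1.7879]
```

play_rows([
  [0,0.001,0.04,0,0,0],
  [0,0,0.04,0,0,0],
  [0,0,0.015,0,0,0],
  [0,0,0.004,0,0,0],
  [0,0,0,0,0,0],
])

```text
time_s: 31.88
ee_pos: [0.4635, 0.1408, 0.0217]
ee_rot: [2.319, 2.119, 0.001]
contact_force: [-0.5, 0.7, 0.1]
grip_width: 0.0851
grasp_force: 0.0
```

play_rows([
  [0,0,0,0,0,0],
  [0,0,0,0,0,0],
  [0,0,0,0,0,0],
  [0,0,0,0,0,0],
  [0,0,0,0,0,0],
  [0,0,0,0,0,0],
], grip=255, grip_force=30)

```text
time_s: 32.62
ee_pos: [0.4635, 0.1409, 0.022]
ee_rot: [2.318, 2.119, 0.002]
contact_force: [-2.9, -0.9, 12.6]
grip_width: 0.0656
grasp_force: 29.8
```

play_rows([
  [0,0,-0.02,0,0,0],
  [0,0,-0.04,0,0,0],
  [0,0,-0.05,0,0,0],
  [0,0,-0.05,0,0,0],
  [0,0,0,0,0,0],
  [0,0,0,0,0,0],
])

```text
time_s: 33.38
ee_pos: [0.4626, 0.1408, 0.1806]
ee_rot: [-2.319, -2.119, -0.0]
contact_force: [-0.5, 0.2, -0.8]
grip_width: 0.0655
grasp_force: 33.7
```

```bash
python3 -c "
from h import *
print(rows(.5776,.2940,.09),env.read_state()['ee_pos'],env.read_state()['contact_force'])
for c in('scene','top'): cv2.imwrite('pics/%s3.png'%c,cv2.resize(env.get_image(c)[90:290,170:490,::-1],None,fx=2,fy=2))"
```

```text
(array([0.1629, 0.1008, 0.0906]), np.float64(-0.0899954467821613), 0) [0.4626 0.1408 0.1806] [-0.4907  0.247  -0.7891]
```

View pics/scene3.png

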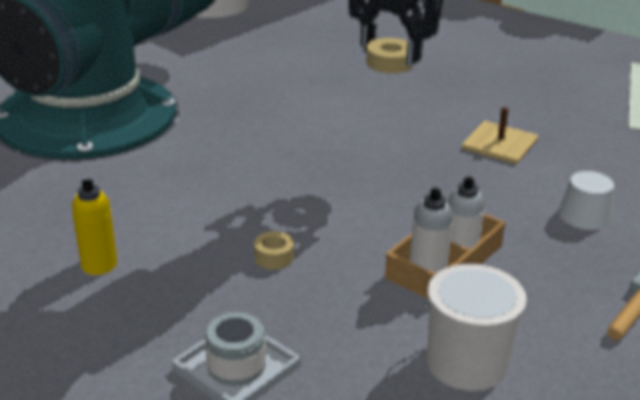

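play_rows([
  [0.0326,0.0202,0,0,0,0],
  [0.0326,0.0202,0,0,0,0],
  [0.0326,0.0202,0,0,0,0],
  [0.0326,0.0202,0,0,0,0],
  [0.0325,0.02,0,0,0,0],
  [0,0,0.04,0,0,0],
  [0,0,0.03,0,0,0],
  [0,0,0.01,0,0,0],
  [0,0,0,0,0,0],
  [0,0,0,0,0,0],
])

```text
time_s: 34.72
ee_pos: [0.5784, 0.2941, 0.1019]
ee_rot: [2.319, 2.119, 0.002]
contact_force: [-0.3, -0.2, -0.9]
grip_width: 0.0655
grasp_force: 33.7
```

```bash
python3 -c "
from h import *
print(rows(.5776,.2940,.034),env.read_state()['ee_pos'],env.read_state()['contact_force'])
ims=[]
for c,(r,q) in dict(scene=(110,370),top=(130,160)).items(): ims.append(cv2.resize(env.get_image(c)[r:r+90,q:q+100,::-1],None,fx=4,fy=4))
cv2.imwrite('pics/b4.png',np.hstack(ims))
for c in('scene','top'):
  for d in env.trace('wide_roll',c)[:2]: print(c,d['score'],d['box'],fit('wide_roll',{c:d['mask']},env.read_state()['ee_pos'][2]-.022))"
```

```text
(array([-0.0002, -0.0009,  0.0679]), np.float64(-0.09013784655586984), 0) [0.5784 0.2941 0.1019] [-0.2916 -0.1903 -0.8659]
scene 0.65 [410.8, 125.5, 435.6, 144.9] (array([0.5761, 0.2962, 0.    ]), np.float64(0.17933922962104842))
top 0.72 [196.5, 170.3, 209.7, 190.4] (array([0.5724, 0.2726, 0.    ]), np.float64(0.6018412300573577))
```

View pics/b4.png

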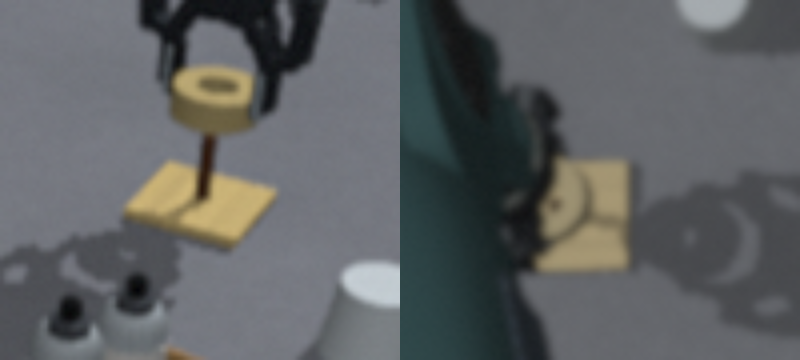

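```bash
python3 -c "
from h import *
S0={'scene':(110,370),'top':(130,160)}
for c,(r,q) in S0.items():
  t=lambda P:((proj(c,np.atleast_2d(P))-[q,r]+.5)*4).round(0)
  print(c,'pegtop',t([.5776,.2935,.062]),'pegbase',t([.5776,.2935,.01]),'roll ctr bot/top',t([[.5784,.2941,.08],[.5784,.2941,.105]]).tolist())
  e=t(cyl((.08,.033),(.105,.033))+[.5784,.2941,0]); print('roll box',e.min(0),e.max(0))
  b=t(box(.09,.09,.01)@Ro.from_rotvec([0,0,.036]).as_matrix().T+[.5776,.2935,0]); print('base box',b.min(0),b.max(0))
"
```

```text
scene pegtop [[210. 140.]] pegbase [[201. 201.]] roll ctr bot/top [[214.0, 118.0], [219.0, 87.0]]
roll box [169.  68.] [264. 138.]
base box [121. 163.] [278. 254.]
top pegtop [[158. 206.]] pegbase [[174. 216.]] roll ctr bot/top [[152.0, 201.0], [144.0, 196.0]]
roll box [100. 153.] [194. 243.]
base box [117. 161.] [233. 272.]
```

play_rows([
  [0,0,0.02,0,0,0],
  [0,0,0.02,0,0,0],
  [0,0,0.018,0,0,0],
  [0,0,0.006,0,0,0],
  [0,0,0.002,0,0,0],
  [0,0,0,0,0,0],
])

```text
time_s: 35.67
ee_pos: [0.5782, 0.2941, 0.0354]
ee_rot: [2.319, 2.119, 0.001]
contact_force: [-0.5, -0.7, -0.1]
grip_width: 0.0655
grasp_force: 33.7
```

play_rows([
  [0,0,0.001,0,0,0],
  [0,0,0.0005,0,0,0],
  [0,0,0.0005,0,0,0],
  [0,0,0,0,0,0],
])

```text
time_s: 36.17
ee_pos: [0.5779, 0.2939, 0.0328]
ee_rot: [-2.319, -2.119, 0.0]
contact_force: [-1.2, 0.3, -0.2]
grip_width: 0.0651
grasp_force: 33.7
```

play_rows([
  [0,0,0.0005,0,0,0],
  [0,0,0.0005,0,0,0],
  [0,0,0,0,0,0],
])

```text
time_s: 36.55
ee_pos: [0.578, 0.2939, 0.0322]
ee_rot: [2.319, 2.119, 0.001]
contact_force: [-1.7, -0.8, 5.1]
grip_width: 0.0656
grasp_force: 34.2
```

play_rows([
  [0,0,0,0,0,0],
  [0,0,0,0,0,0],
  [0,0,0,0,0,0],
  [0,0,0,0,0,0],
], grip=0)

```text
time_s: 37.05
ee_pos: [0.5779, 0.294, 0.0317]
ee_rot: [-2.319, -2.119, 0.0]
contact_force: [-0.5, 0.6, -0.0]
grip_width: 0.0852
grasp_force: 0.0
```

play_rows([
  [0,0,-0.03,0,0,0],
  [0,0,-0.05,0,0,0],
  [0,0,-0.06,0,0,0],
  [0,0,-0.03,0,0,0],
  [0,0,0,0,0,0],
  [0,0,0,0,0,0],
])

```text
time_s: 37.8
ee_pos: [0.5776, 0.2938, 0.2008]
ee_rot: [-2.319, -2.119, 0.002]
contact_force: [0.9, 0.4, -0.7]
grip_width: 0.0856
grasp_force: 0.0
```

```bash
python3 -c "
from h import *
print(rows(.468,-.1415,.02),env.read_state()['ee_pos'],env.read_state()['qpos'])"
```

```text
(array([-0.4433, -0.0698,  0.1811]), np.float64(-0.09000948465150707), 0) [0.5776 0.2938 0.2008] [0.345  0.4944 0.1834 1.261  0.     2.0058]
```

play_rows([
  [-0.0443,-0.007,0,0,0,0],
  [-0.0443,-0.007,0,0,0,0],
  [-0.0443,-0.007,0,0,0,0],
  [-0.0443,-0.007,0,0,0,0],
  [-0.0443,-0.007,0,0,0,0],
  [-0.0443,-0.007,0,0,0,0],
  [-0.0443,-0.007,0,0,0,0],
  [-0.0443,-0.007,0,0,0,0],
  [-0.0443,-0.007,0,0,0,0],
  [-0.0445,-0.007,0,0,0,0],
])

```text
time_s: 39.05
ee_pos: [0.4672, -0.1422, 0.2005]
ee_rot: [-2.318, -2.118, 0.001]
contact_force: [1.0, -0.2, 0.5]
grip_width: 0.085
grasp_force: 0.0
```

play_rows([
  [0,0,0.03,0,0,0],
  [0,0,0.05,0,0,0],
  [0,0,0.05,0,0,0],
  [0,0,0.03,0,0,0],
  [0,0,0.0175,0,0,0],
  [0,0,0.0035,0,0,0],
  [0,0,0,0,0,0],
  [0,0,0,0,0,0],
])

```text
time_s: 40.05
ee_pos: [0.4686, -0.1413, 0.0213]
ee_rot: [2.319, 2.119, 0.001]
contact_force: [0.6, -0.8, -0.8]
grip_width: 0.0852
grasp_force: 0.0
```

play_rows([
  [0,0,0,0,0,0],
  [0,0,0,0,0,0],
  [0,0,0,0,0,0],
  [0,0,0,0,0,0],
  [0,0,0,0,0,0],
  [0,0,0,0,0,0],
  [0,0,0,0,0,0],
], grip=255, grip_force=30)

```text
time_s: 40.92
ee_pos: [0.4685, -0.1412, 0.0213]
ee_rot: [2.319, 2.119, 0.0]
contact_force: [-2.8, 0.1, 9.3]
grip_width: 0.049
grasp_force: 29.5
```

play_rows([
  [0,0,-0.02,0,0,0],
  [0,0,-0.04,0,0,0],
  [0,0,-0.06,0,0,0],
  [0,0,-0.06,0,0,0],
  [0,0,0,0,0,0],
  [0,0,0,0,0,0],
])

```text
time_s: 41.68
ee_pos: [0.4681, -0.141, 0.2003]
ee_rot: [-2.319, -2.119, 0.0]
contact_force: [0.2, -0.0, -0.7]
grip_width: 0.0489
grasp_force: 31.5
```

```bash
python3 -c "
from h import *
print(rows(.5778,.2938,.11),env.read_state()['ee_pos'],env.read_state()['qpos'])"
```

```text
(array([0.4429, 0.0702, 0.0903]), np.float64(-0.0900393256231206), 0) [ 0.4681 -0.141   0.2003] [-0.4595  0.2238 -0.2413  1.1061 -0.      1.2013]
```

play_rows([
  [0.0443,0.007,0,0,0,0],
  [0.0443,0.007,0,0,0,0],
  [0.0443,0.007,0,0,0,0],
  [0.0443,0.007,0,0,0,0],
  [0.0443,0.007,0,0,0,0],
  [0.0443,0.007,0,0,0,0],
  [0.0443,0.007,0,0,0,0],
  [0.0443,0.007,0,0,0,0],
  [0.0443,0.007,0,0,0,0],
  [0.0443,0.0071,0,0,0,0],
])

```text
time_s: 42.92
ee_pos: [0.5775, 0.295, 0.1987]
ee_rot: [-2.318, -2.119, 0.004]
contact_force: [0.9, -0.2, -0.2]
grip_width: 0.049
grasp_force: 31.5
```

play_rows([
  [0,0,0.03,0,0,0],
  [0,0,0.04,0,0,0],
  [0,0,0.02,0,0,0],
  [0,0,0,0,0,0],
  [0,0,0,0,0,0],
])

```text
time_s: 43.55
ee_pos: [0.578, 0.2937, 0.1109]
ee_rot: [-2.319, -2.119, 0.0]
contact_force: [0.4, -0.4, 0.8]
grip_width: 0.049
grasp_force: 31.5
```

```bash
python3 -c "
from h import *
s=env.read_state()['ee_pos'];print(rows(.5778,.2938,.06),s)
ims=[]
for c,(r,q) in dict(scene=(110,370),top=(130,160)).items():
  ims.append(cv2.resize(env.get_image(c)[r:r+90,q:q+100,::-1],None,fx=4,fy=4))
  t=lambda P:((proj(c,np.atleast_2d(P))-[q,r]+.5)*4).round(0)
  print(c,'pegtop',t([.5776,.2935,.062]))
  e=t(cyl((s[2]-.021,.025),(s[2]+.004,.025))+[s[0],s[1],0]); print('roll box',e.min(0),e.max(0))
cv2.imwrite('pics/b5.png',np.hstack(ims))"
```

```text
(array([ 0.0001, -0.0002,  0.0509]), np.float64(-0.09007961614162026), 0) [0.578  0.2937 0.1109]
scene pegtop [[210. 140.]]
roll box [181.  60.] [255. 121.]
top pegtop [[158. 206.]]
roll box [108. 162.] [181. 231.]
```

View pics/b5.png

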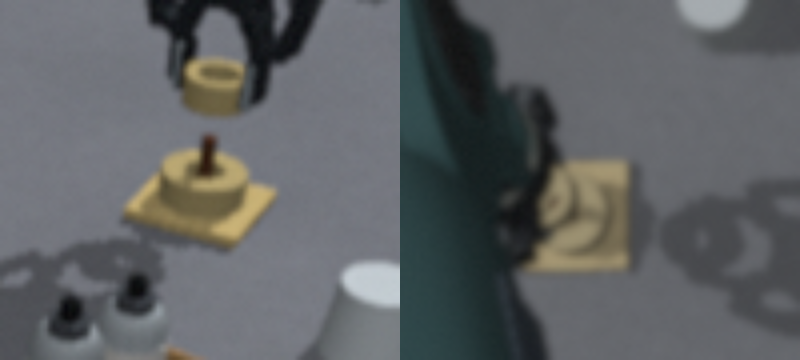

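play_rows([
  [0,0,0.02,0,0,0],
  [0,0,0.02,0,0,0],
  [0,0,0.008,0,0,0],
  [0,0,0.003,0,0,0],
  [0,0,0.001,0,0,0],
  [0,0,0,0,0,0],
])

```text
time_s: 44.4
ee_pos: [0.5782, 0.2939, 0.0593]
ee_rot: [2.319, 2.119, 0.001]
contact_force: [0.3, -0.1, -0.6]
grip_width: 0.0494
grasp_force: 31.5
```

play_rows([
  [0,0,0.0005,0,0,0],
  [0,0,0.0005,0,0,0],
  [0,0,0.0005,0,0,0],
  [0,0,0,0,0,0],
])

```text
time_s: 44.9
ee_pos: [0.578, 0.2937, 0.0573]
ee_rot: [2.319, 2.119, -0.0]
contact_force: [-0.4, -0.6, -0.6]
grip_width: 0.0492
grasp_force: 31.5
```

play_rows([
  [0,0,0.0005,0,0,0],
  [0,0,0.0005,0,0,0],
  [0,0,0.0003,0,0,0],
  [0,0,0,0,0,0],
])

```text
time_s: 45.4
ee_pos: [0.578, 0.2937, 0.0564]
ee_rot: [2.319, 2.119, 0.0]
contact_force: [-2.6, -1.1, 6.2]
grip_width: 0.0489
grasp_force: 32.0
```

Contact; release, rise and back off for a clear view.

play_rows([
  [0,0,0,0,0,0],
  [0,0,0,0,0,0],
  [0,0,0,0,0,0],
  [0,0,0,0,0,0],
  [0,0,0,0,0,0],
], grip=0)

```text
time_s: 46.02
ee_pos: [0.578, 0.2938, 0.056]
ee_rot: [-2.319, -2.119, -0.0]
contact_force: [0.0, 1.1, -0.6]
grip_width: 0.0856
grasp_force: 0.0
```

play_rows([
  [0,0,-0.03,0,0,0],
  [0,0,-0.05,0,0,0],
  [0,0,-0.06,0,0,0],
  [0,0,-0.06,0,0,0],
  [0,-0.04,0,0,0,0],
  [0,-0.04,0,0,0,0],
  [0,-0.04,0,0,0,0],
  [0,-0.04,0,0,0,0],
  [0,0,0,0,0,0],
  [0,0,0,0,0,0],
])

```text
time_s: 47.28
ee_pos: [0.4191, 0.3082, 0.2562]
ee_rot: [2.319, 2.119, 0.001]
contact_force: [0.4, -0.6, -0.7]
grip_width: 0.0855
grasp_force: 0.0
```

```bash
python3 -c "
from h import *
a=env.get_image('scene')[110:310,190:510,::-1]; b=env.get_image('top')[90:290,160:480,::-1]
cv2.imwrite('pics/f.png',cv2.resize(np.vstack([a,b]),None,fx=1.5,fy=1.5,interpolation=cv2.INTER_CUBIC))"
```

```text
(no output)
```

View pics/f.png

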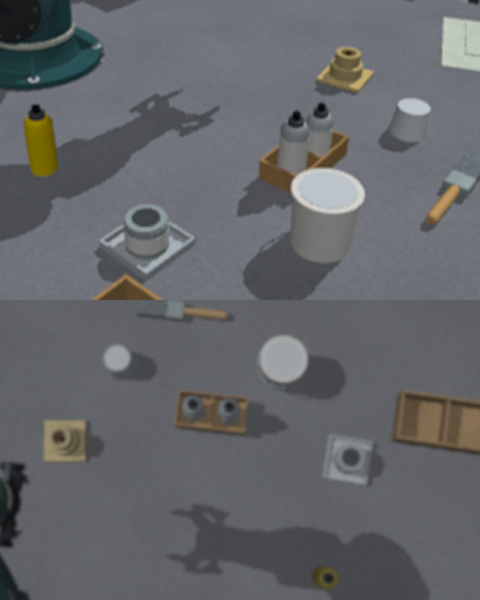

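Everything is in place: the cans stand upright in the two bays (top view, crop 192,405 and 229,408), the tin is in the tray (350,458), and the rolls are stacked on the spindle (65,440). The pail and cup have not moved.

```bash
python3 -c "
from workcell import env
print(env.hand_in())"
```

```text
the job is handed in; nothing more can be done
None
```

The job is handed in at about 47 s: both spray cans stand upright in the carton, one in each bay, the tin is in the tray, and the wide roll is on the spindle with the small roll on top; the pail, cup and yellow can were left alone.

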